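Weigh down a glued stretcher corner with the loaded tin

ROBOT

A 6-joint arm with a two-finger parallel gripper is mounted at the origin on the work surface. World frame = base frame: x ahead of the robot, y to its left, z up, the work surface at z = 0. Lengths are in m, angles in rad, forces in N, time in s.
With the tool pointing down it reaches from about 0.4 to 0.825 m from the base axis. Payload 7 kg.
Tool frame: the origin (TCP) lies at the very end of the fingers, on their centre line; the grasp point (between the pads) lies 19 mm behind it; y points along the fingers, x is the direction in which the jaws open and shut, and the axes are right-handed (so a half turn about y gives the same grasp; the last joint's range is limited). The gripper opens to 88 mm and grips with 3 to 60 N. Pads are 19 mm wide; open, the fingers measure 130 mm over their backs; the gripper's body (78 mm by 193 mm) begins 47 mm behind the grasp point.
Start: joints at [1.446, 0.359, 0.012, 0, -1.224, -0.288], TCP at [0.271, 0.618, 0.227] pointing down, gripper open.
Joint ranges: [-3.07, 3.07], [-1.43, 2.12], [-1.02, 1.25], [-3.03, 1.67], [-3.05, -0], [-3.03, 3.03]. Speed limits (rad/s): [2.39, 2.39, 3.01, 3.14, 3.14, 3.14].

INTERFACE

Orientations are given as [roll, pitch, yaw] about the fixed x, y, z axes, in that order (R = Rz(yaw) Ry(pitch) Rx(roll)).
In Python, from station import arm gives the robot as it stands.
- The arm moves only by the tool move_arm, never from a script. Its arguments are lists of equal length, an entry for each row: "jaw": the closure, from 0 (fully open) to 1 (shut); "offset": the shift along the tool's x, y, z in m, a list of three; "roll": the turn about the tool's y in rad. In form: {"jaw": [jaw, ...], "offset": [[dx, dy, dz], ...], "roll": [roll, ...]}. A call has 1 to 5 rows; each row shifts and turns the commanded pose from where the row before left it, along the tool's axes as they then stand; what a row does not reach is not made up. A row lasts 1/8 s, in which the tool goes at most 62.5 mm and 10.7 degrees, less where a joint would pass 70% of its speed; a pose out of reach is approached as far as the arm can. A call is refused whole if a number of a shift passes 0.0625 or a number of a turn 0.188, either way. A call with a gripper value outside its range is refused whole. The fingers move at their own pace and stop on an object; "grip_force" is the grip in N (left out, the last holds). Time passes only in rows, so rows that do not move let the fingers close. It gives the time, the measured TCP pose, the force and the opening at its end, in the units of the state.
- arm.get_state(): the state, without advancing time (a new reading comes with each control period).
- arm.grab_frame(name): name is "scene" or "top" or "wrist"; returns a dict with "pixels" (384x512x3 uint8, blue, green, red), "fovy" (degrees; the focal length in pixels is half the picture's height over the tangent of half this angle, whatever the lens; pixels are square), "cx", "cy" (the principal point, pixels), "position" and "attitude" of the camera in the world; the wrist camera has in their place "hand_eye" (4x4, takes a point from camera to tool coordinates, whose origin is the TCP and whose axes are the tool frame's). Camera axes: x right, y down, z forward; pixel columns grow to the right and rows downward; lengths in m; the calibration is good to about 2 mm. A picture is of the moment at which its call begins: read the wrist's pose just before it. There is no depth.
- arm.job_done(): hands the job in, once; it reports no verdict.
Trained networks look in a picture, given as the dict that the camera call returned (one of the last four; its "shot" number tells which), for a name from the list of things; names that differ only in an ending like _2 or _b are one class to them, and where a whole thing is asked for, a point or a joint stands for the part that bears it (a point fixed in the world has none). Each returns a list of dicts, best first, with "p" (0 to 1); they miss things now and then, are a little off and sometimes report something else, mostly with a low value. They report only what shows in the picture. A call takes as long as a camera call.
- arm.recognise(picture, thing): "position" ([x, y, z] in m, in world coordinates, good to about 4 mm: the middle of the surface that is visible of it).
- arm.landmark_of(picture, thing): "position" ([x, y, z] in m, in world coordinates, good to about 4 mm: a listed point, or the origin of a listed thing).
The state is a dict: "t": time; "q": joint angles; "qd": joint speeds; "joint_efforts": joint torques, N m; "eef_pos": TCP position; "ee_rot": TCP orientation; "force": force on the tool from outside, world axes, zero at the start; "moment": the same for the moment, N m; "width": finger opening in m.
Only numpy, scipy, OpenCV 4.12 (cv2) and the standard library are available. Lean on these libraries where they do the work, as an engineer would, in place of code of your own. Each camera call takes 0.05 s, during which the arm holds its last target.

TASK

The corner of the canvas stretcher has just been glued and needs a weight on its plywood pressing board. One of the two identical closed steel tins has a steel slug inside, the other is practically empty: feel by lifting which is the heavy one and stand it upright in the middle of the pressing board. The light tin must end up standing where it stood at the start; tip neither tin over and do not knock over the amber glass bottle.

Things in the scene. Friction and masses are not known exactly. Their poses are not given: they have to be found in the camera images.
- tin_a: One of two identical closed round tins, bare steel, flat darker lid fixed on flush; diameter 60 mm, height 85 mm, upright on the table. Origin: centre of its underside, z up. One of the two, now this, now that, holds a loose steel slug on its floor (0.5 to 0.65 kg in all); the other only a cork liner (0.14 kg in all). It cannot be seen which.
- tin_b: The other tin, identical in look and size to tin_a; it holds the slug when tin_a does not. Diameter 60 mm, height 85 mm, origin at the centre of its underside, z up. The tins' centres are at least 100 mm apart, mostly along y.
- press: Wooden canvas stretcher frame, 260 x 200 x 18 mm, flat and fixed on the table, with a square plywood board 110 x 110 x 15 mm fixed over its corner nearest the robot and the tins; the board's flat top is 33 mm above the table. Origin: on the table below the board's centre. x along the 260 mm sides, y along the 200 mm sides; frame x -45..215 mm, y -155..45 mm.
- bottle: A bystander: closed bottle of amber glass with a white cap, diameter 56 mm, height 140 mm, 0.3 kg, standing loose on the table behind the tins. Origin: centre of its underside, z up.

How it is judged:
At the end, for the whole second after the job is handed in: The heavy tin (the one with the slug, resting on the board with more than 3.2 N) stands upright within 10 degrees and at rest on the pressing board, its centre within 25 mm of the board's centre; the light tin stands upright at rest within 30 mm of where it stood at the start (((horizontal distance between tin_a and press below 0.025 m and contact force between tin_a and press above 3.2 N and angle between each of tin_a, tin_b's own z axis and vertical below 0.17 rad and linear speed of each of tin_a, tin_b below 0.02 m/s and distance of tin_b from where it was at the start of the episode below 0.03 m) or (horizontal distance between tin_b and press below 0.025 m and contact force between tin_b and press above 3.2 N and angle between each of tin_b, tin_a's own z axis and vertical below 0.17 rad and linear speed of each of tin_b, tin_a below 0.02 m/s and distance of tin_a from where it was at the start of the episode below 0.03 m))); the robot touches nothing.
It fails at once if a tin is tipped over (angle between any of tin_a, tin_b's own z axis and vertical above 0.7 rad).
It fails at once if the glass bottle is knocked over (angle between bottle's own z axis and vertical above 0.5 rad).
It also fails if it takes over 53 s, if anything falls off the work surface, if the arm or the gripper's body presses on something with over 40 N, if the wrist force passes 120 N, or if a joint passes its speed limit or range.

## Working session

There is one attempt and no reset: what is moved stays moved. The work goes in short steps, Python scripts to look and compute and a tool call to move; the robot and the scene stay as the last step left them, time stands still between calls to the robot, and variables do not carry over. Pictures are saved under pics/ and viewed, and the job is handed in when it is done.

Besides the shell and the picture viewer there is one more tool, called after "Request:" as name([rows], argument=value, ...), one row to a line, values as JSON. move_arm: Moves the arm, as the interface text tells. Its arguments: {"type":"object","properties":{"jaw":{"type":"array","items":{"type":"number"}},"offset":{"type":"array","items":{"type":"array","items":{"type":"number"}}},"roll":{"type":"array","items":{"type":"number"}},"grip_force":{"type":"number"}},"required":["jaw","offset","roll"]}

```bash
ls; mkdir -p pics; python3 - <<'E'
from station import arm
import cv2
s=arm.get_state(); print({k:s[k] for k in('t','eef_pos','ee_rot','force','width')})
for n in('top','scene'):
    f=arm.grab_frame(n); cv2.imwrite(f'pics/{n}0.png',f['pixels'])
    for th in('tin_a','press','bottle'):
        print(n,th,[(d['p'],d['position']) for d in arm.landmark_of(f,th)])
E
```

```text
pics
{'t': 0.0, 'eef_pos': array([0.27063616, 0.61784088, 0.22564032]), 'ee_rot': array([-1.57063957e+00, -1.61699485e-03, -1.98370613e+00]), 'force': array([-0.65727393,  0.21135367, -0.75942715]), 'width': 0.0873224680572031}
top tin_a [(0.69, [0.5515, 0.0983, -0.0017])]
top press [(0.87, [0.4891, -0.1787, 0.0019])]
top bottle [(0.98, [0.7099, 0.0483, -0.0009])]
scene tin_a [(0.97, [0.5565, 0.0969, -0.0064]), (0.56, [0.552, 0.2464, -0.0023])]
scene press [(0.95, [0.4887, -0.1774, 0.0002])]
scene bottle [(0.72, [0.7098, 0.0492, -0.0009])]
```

View pics/top0.png

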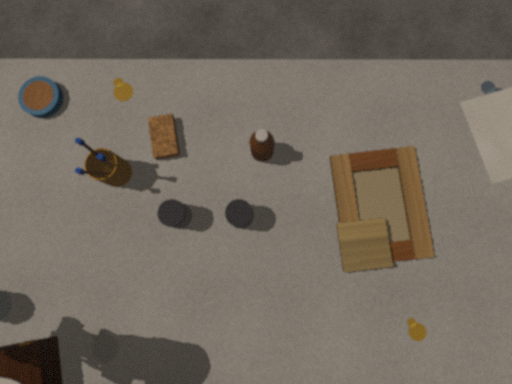

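View pics/scene0.png

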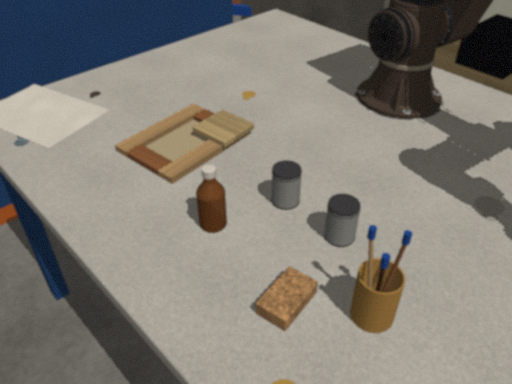

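```bash
cat > h.py <<'E'
from station import arm
import numpy as np, cv2
from scipy.spatial.transform import Rotation as Ro
def ray(f):
    H,W=f['pixels'].shape[:2]; fl=H/2/np.tan(np.radians(f['fovy'])/2)
    A=np.array(f['attitude'],float); 
    R=A if A.shape==(3,3) else (Ro.from_euler('xyz',A).as_matrix() if A.size==3 else Ro.from_quat(A).as_matrix())
    return fl,R,np.array(f['position'])
def toz(f,uv,z):
    fl,R,p=ray(f); d=R@np.array([(uv[0]-f['cx'])/fl,(uv[1]-f['cy'])/fl,1]); return p+d*(z-p[2])/d[2]
def proj(f,P):
    fl,R,p=ray(f); c=R.T@(np.array(P)-p); return np.array([f['cx']+fl*c[0]/c[2],f['cy']+fl*c[1]/c[2]])
def st():
    s=arm.get_state(); R=Ro.from_euler('xyz',s['ee_rot']).as_matrix(); return s,np.array(s['eef_pos']),R
def to(target):
    s,p,R=st(); print('t',s['t'],'pos',p,'tool delta',np.round(R.T@(np.array(target)-p),4),'rot',s['ee_rot'],'F',s['force'],'w',s['width'])
E
python3 - <<'E'
from h import *
f=arm.grab_frame('top'); print(f['attitude'],f['position'])
for P in([.5535,.097,.085],[.5535,.097,0],[.552,.2464,.085],[.552,.2464,0],[.489,-.178,.033]): print(P,proj(f,P))
for uv in((340,223),(388,218),(393,267),(344,271)): print(toz(f,uv,.033))
im=cv2.resize(f['pixels'][130:290,140:420],None,fx=2.8,fy=2.8,interpolation=cv2.INTER_CUBIC)
im=cv2.convertScaleAbs(im,alpha=1.8)
for P,r in(([.5535,.097,.085],.03),([.552,.2464,.085],.03),([.5535,.097,0],.03),([.552,.2464,0],.03)):
    pts=np.array([(proj(f,[P[0]+r*np.cos(a),P[1]+r*np.sin(a),P[2]])-[140,130])*2.8 for a in np.linspace(0,6.28,40)]).astype(int)
    cv2.polylines(im,[pts],True,(0,255,0) if P[2] else (0,0,255),1)
cv2.imwrite('pics/top1.png',im)
to([.554,.097,.2])
E
```

```text
[-2.98363368  0.02241261 -1.55759395] [0.47980391 0.03777106 0.93460369]
[0.5535, 0.097, 0.085] [238.06217216 213.20379775]
[0.5535, 0.097, 0] [240.51015712 216.35772299]
[0.552, 0.2464, 0.085] [168.75240759 213.12058084]
[0.552, 0.2464, 0] [177.38516141 216.27058788]
[0.489, -0.178, 0.033] [362.11857155 245.49077768]
[ 0.53849197 -0.1298584   0.033     ]
[ 0.55099674 -0.23769899  0.033     ]
[ 0.44288693 -0.24449356  0.033     ]
[ 0.43267823 -0.13657085  0.033     ]
t 0.45 pos [0.27079361 0.61827082 0.22652768] tool delta [0.3639 0.0265 0.4685] rot [-1.57079133e+00 -4.75841779e-05 -1.98356179e+00] F [ 0.12271229 -0.40054872  0.67344527] w 0.0875497876936501
```

View pics/top1.png

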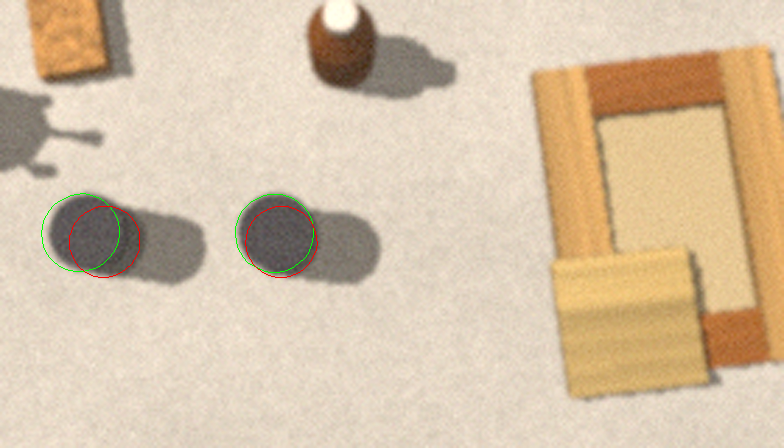

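Request:
move_arm([
  [0, 0, 0],
  [0, 0, 0],
  [0, 0, 0],
  [0.052, 0.0, 0.028],
  [0.052, 0, 0.028],
], jaw=[0, 0, 0, 0, 0], roll=[-0.138, -0.138, -0.137, 0, 0], grip_force=25)

```text
t: 1.08
eef_pos: [0.327, 0.5133, 0.2261]
ee_rot: [-1.571, -0.001, -1.569]
force: [1.6, 0.0, -0.4]
width: 0.0876
```

Request:
move_arm([
  [0.052, 0.0, 0.028],
  [0.052, 0.0, 0.028],
  [0.052, 0.0, 0.028],
  [0.052, 0.0, 0.028],
  [0.052, 0, 0.028],
], jaw=[0, 0, 0, 0, 0], roll=[0, 0, 0, 0, 0])

```text
t: 1.7
eef_pos: [0.4675, 0.2527, 0.227]
ee_rot: [-1.57, 0.001, -1.57]
force: [1.1, 0.7, -0.3]
width: 0.0876
```

```bash
python3 - <<'E'
from h import *
to([.553,.095,.2])
f=arm.grab_frame('top'); cv2.imwrite('pics/top2.png',f['pixels'])
E
```

```text
t 1.7 pos [0.4675197  0.2526572  0.22701251] tool delta [0.1577 0.027  0.0854] rot [-1.57007285e+00  6.52973507e-04 -1.57009720e+00] F [ 1.13151628  0.67305048 -0.27685639] w 0.0876063773340193
```

Request:
move_arm([
  [0.0525, 0.0, 0.028],
  [0.0525, 0.0, 0.029],
  [0.0525, 0.0, 0.028],
  [0, 0, 0],
], jaw=[0, 0, 0, 0], roll=[0, 0, 0, 0])

```text
t: 2.25
eef_pos: [0.553, 0.0935, 0.2263]
ee_rot: [-1.571, -0.001, -1.576]
force: [-0.0, 0.5, 0.1]
width: 0.0875
```

```bash
cat >> h.py <<'E'
def wf():
    s,p,R=st(); f=arm.grab_frame('wrist'); T=np.eye(4);T[:3,:3]=R;T[:3,3]=p
    M=T@np.array(f['hand_eye']); f=dict(f); 
    g=dict(f); g['position']=M[:3,3]; g['attitude']=M[:3,:3]; return f,g
def circ(im,g,P,r,c=(0,255,0)):
    cv2.polylines(im,[np.array([proj(g,[P[0]+r*np.cos(a),P[1]+r*np.sin(a),P[2]]) for a in np.linspace(0,6.28,60)]).astype(int)],True,c,1)
E
python3 - <<'E'
from h import *
to([.553,.095,.2])
f,g=wf()
print([(d['p'],d['position']) for d in arm.landmark_of(f,'tin_a')])
im=f['pixels'].copy()
circ(im,g,[.553,.095,.085],.03); circ(im,g,[.554,.241,.085],.03)
cv2.imwrite('pics/w1.png',im)
E
```

```text
t 2.25 pos [0.55302894 0.09347189 0.22634561] tool delta [-0.0015  0.0263 -0.    ] rot [-1.57106413e+00 -5.39885597e-04 -1.57556343e+00] F [-0.01090775  0.54118628  0.1177139 ] w 0.08754226762529044
[(0.68, [0.5522, 0.0957, 0.0005]), (0.64, [0.5492, 0.242, -0.0011]), (0.49, [0.7114, 0.0536, -0.0021])]
```

View pics/w1.png

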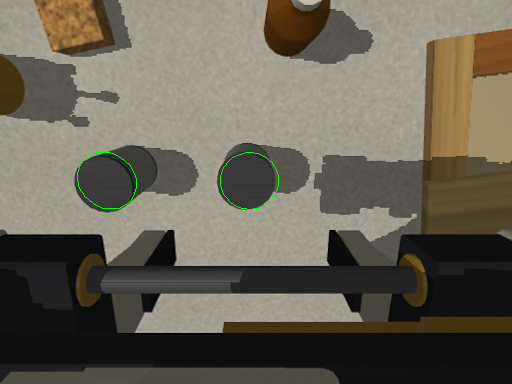

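Wrist image: near lid at (248,181), far lid at (106,182), both matching the measured positions to about 2 mm. Descending on the near tin.

Request:
move_arm([
  [-0.0015, 0.05, 0],
  [0, 0.05, 0],
  [0, 0.045, 0],
  [0, 0.035, 0],
  [0, 0, 0],
], jaw=[0, 0, 0, 0, 0], roll=[0, 0, 0, 0, 0])

```text
t: 2.98
eef_pos: [0.5497, 0.0988, 0.0444]
ee_rot: [-1.576, -0.002, -1.569]
force: [0.5, 0.2, 0.8]
width: 0.0878
```

Request:
move_arm([
  [0, 0, 0],
  [0, 0, 0],
  [0, 0, 0],
  [0, 0, 0],
  [0, 0, 0],
], jaw=[1, 1, 1, 1, 1], roll=[0, 0, 0, 0, 0])

```text
t: 3.6
eef_pos: [0.5526, 0.0991, 0.0478]
ee_rot: [-1.569, 0.001, -1.57]
force: [-3.7, 3.4, 6.3]
width: 0.0607
```

Request:
move_arm([
  [0, 0, 0],
  [0, 0, 0],
  [0, 0, 0],
  [0, 0, 0],
], jaw=[1, 1, 1, 1], roll=[0, 0, 0, 0])

```text
t: 4.1
eef_pos: [0.5526, 0.0991, 0.0478]
ee_rot: [-1.569, 0.001, -1.57]
force: [-3.4, 2.9, 7.0]
width: 0.0601
```

```bash
python3 - <<'E'
from h import *
to([.5525,.095,.041])
f=arm.grab_frame('scene'); cv2.imwrite('pics/s2.png',f['pixels'])
to([.5525,.095,.041])
E
```

```text
t 4.1 pos [0.55261713 0.09906126 0.04783293] tool delta [ 0.0041  0.0068 -0.0001] rot [-1.56880415e+00  1.34983781e-03 -1.57040187e+00] F [-3.43787131  2.94434953  6.99223467] w 0.06011353207373608
t 4.15 pos [0.55263492 0.09905996 0.0478497 ] tool delta [ 0.0041  0.0068 -0.0002] rot [-1.56875744e+00  1.32491357e-03 -1.57036815e+00] F [-2.85317827  3.57939668  6.82411751] w 0.060613864345836155
```

View pics/s2.png

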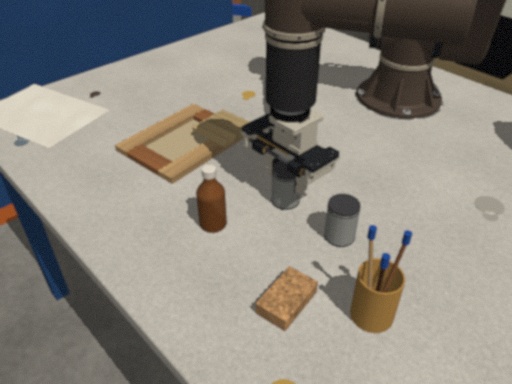

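Request:
move_arm([
  [0, -0.01, 0],
  [0, -0.01, 0],
  [0, -0.01, 0],
  [0, 0, 0],
  [0, 0, 0],
], jaw=[1, 1, 1, 1, 1], roll=[0, 0, 0, 0, 0])

```text
t: 4.78
eef_pos: [0.5516, 0.0982, 0.0764]
ee_rot: [-1.571, -0.0, -1.571]
force: [-0.4, 0.2, -5.7]
width: 0.0607
```

Request:
move_arm([
  [0, 0, 0],
  [0, 0, 0],
  [0, 0, 0],
  [0, 0, 0],
], jaw=[1, 1, 1, 1], roll=[0, 0, 0, 0])

```text
t: 5.28
eef_pos: [0.5519, 0.0983, 0.0765]
ee_rot: [-1.571, -0.0, -1.571]
force: [-0.3, 0.7, -5.9]
width: 0.0602
```

```bash
python3 - <<'E'
from h import *
to([.5525,.095,.041]); print(st()[0]['moment'])
f=arm.grab_frame('scene'); cv2.imwrite('pics/s3.png',cv2.resize(f['pixels'][100:270,180:400],None,fx=3.4,fy=3.4))
f,g=wf(); cv2.imwrite('pics/w3.png',f['pixels'])
to([.5525,.095,.041])
E
```

```text
t 5.275 pos [0.55188168 0.09832572 0.07647288] tool delta [0.0033 0.0355 0.0006] rot [-1.57094208e+00 -7.03215685e-05 -1.57062176e+00] F [-0.25321906  0.69619328 -5.86422878] w 0.060201024604330966
[-0.03053027 -0.05537322  0.0333462 ]
t 5.375 pos [0.55186508 0.09830424 0.07651057] tool delta [0.0033 0.0355 0.0006] rot [-1.57089861e+00 -7.59483774e-05 -1.57056754e+00] F [-0.34943125 -0.06031293 -6.07257504] w 0.06073396011619463
```

View pics/s3.png

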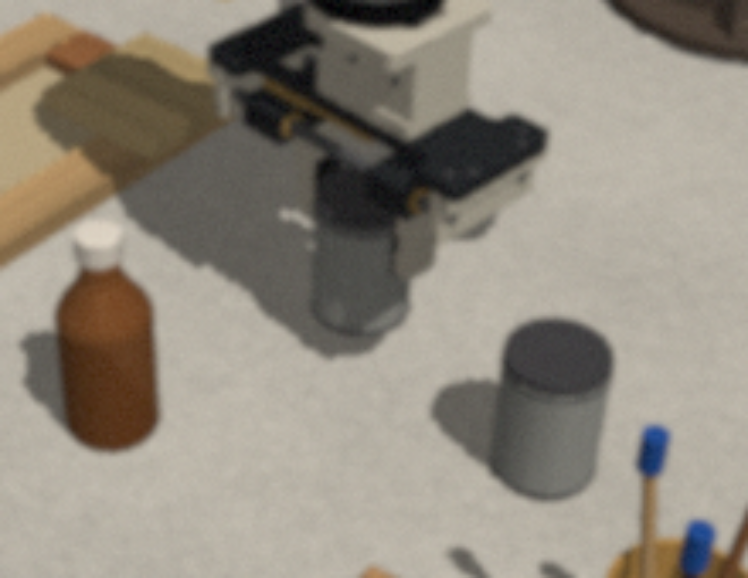

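View pics/w3.png

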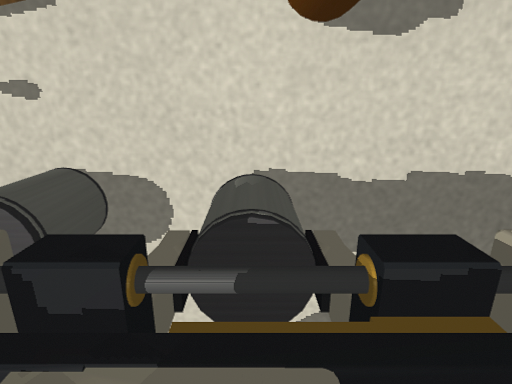

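Clear verdict: 5.9 N (~0.6 kg), so the near tin is the heavy one. It hangs upright in the scene picture at (360,250). Lifting further and carrying it over.

Request:
move_arm([
  [0, -0.03, 0],
  [0, -0.04, 0],
  [0.03, 0, -0.006],
  [0.04, 0, -0.008],
  [0.04, 0, -0.008],
], jaw=[1, 1, 1, 1, 1], roll=[0, 0, 0, 0, 0], grip_force=35)

```text
t: 6.0
eef_pos: [0.5295, -0.0126, 0.1467]
ee_rot: [-1.571, 0.0, -1.57]
force: [0.0, 0.3, -6.0]
width: 0.0602
```

```bash
python3 - <<'E'
from h import *
to([.490,-.185,.14])
f,g=wf()
f2=arm.grab_frame('scene')
for a in(f,f2): print([(d['p'],d['position']) for d in arm.landmark_of(a,'press')],[(d['p'],d['position']) for d in arm.landmark_of(a,'tin_a')])
cv2.imwrite('pics/w4.png',f['pixels']); cv2.imwrite('pics/s4.png',cv2.resize(f2['pixels'][80:230,100:320],None,fx=3.4,fy=3.4))
E
```

```text
t 6.0 pos [ 0.52946229 -0.01256863  0.1466685 ] tool delta [ 0.1724  0.0066 -0.0396] rot [-1.57061848e+00  1.40855050e-04 -1.56989834e+00] F [ 0.0075294   0.27819309 -6.01416592] w 0.06022987635320638
[(0.8, [0.4931, -0.1793, 0.0005])] [(0.92, [0.5311, -0.0167, 0.1014])]
[(0.76, [0.4888, -0.1799, -0.0015])] [(0.91, [0.5528, 0.2476, -0.001]), (0.84, [0.5286, -0.018, 0.095])]
```

View pics/w4.png

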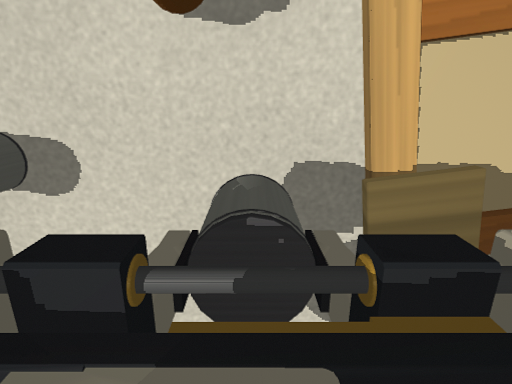

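View pics/s4.png

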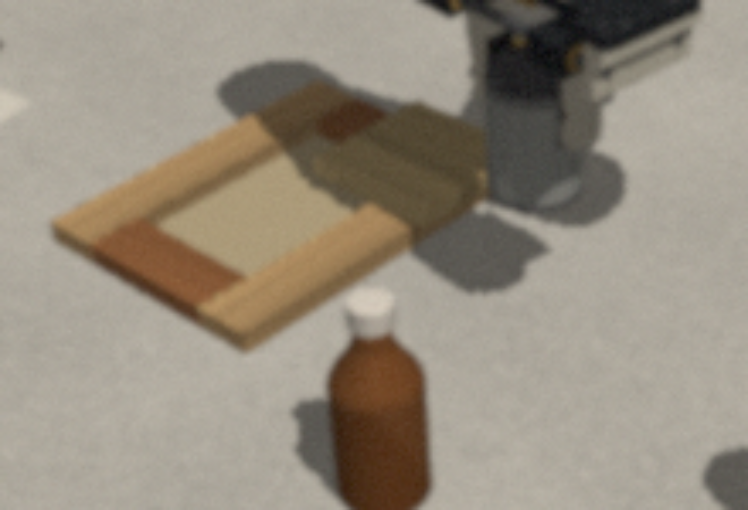

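Request:
move_arm([
  [0.045, 0, -0.0095],
  [0.045, 0, -0.0095],
  [0.045, 0, -0.0095],
  [0.0345, 0, -0.01],
  [0, 0, 0],
], jaw=[1, 1, 1, 1, 1], roll=[0, 0, 0, 0, 0])

```text
t: 6.92
eef_pos: [0.491, -0.1823, 0.1464]
ee_rot: [-1.571, -0.0, -1.572]
force: [0.7, 0.2, -5.0]
width: 0.06
```

Request:
move_arm([
  [0, 0.02, 0],
  [0, 0.02, 0],
  [0, 0.01, 0],
  [0, 0.005, 0],
  [0, 0, 0],
], jaw=[1, 1, 1, 1, 1], roll=[0, 0, 0, 0, 0])

```text
t: 7.55
eef_pos: [0.4918, -0.1809, 0.0917]
ee_rot: [-1.571, -0.0, -1.57]
force: [-0.4, -0.4, -6.1]
width: 0.0602
```

```bash
python3 - <<'E'
from h import *
to([.491,-.182,.082])
f,g=wf(); f2=arm.grab_frame('scene'); f3=arm.grab_frame('top')
cv2.imwrite('pics/w5.png',f['pixels']); cv2.imwrite('pics/s5.png',cv2.resize(f2['pixels'][80:230,100:320],None,fx=3.4,fy=3.4))
E
```

```text
t 7.55 pos [ 0.49179998 -0.18089497  0.09167407] tool delta [ 0.0011  0.0097 -0.0008] rot [-1.57079007e+00 -1.21913922e-04 -1.56994883e+00] F [-0.40160022 -0.36952602 -6.11379969] w 0.060166312551638054
```

View pics/w5.png

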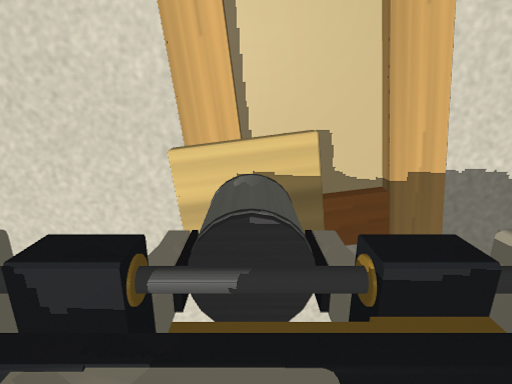

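View pics/s5.png

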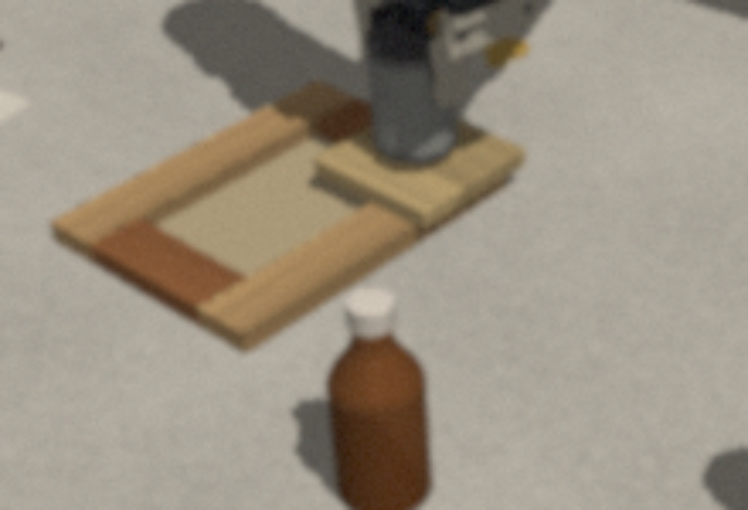

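The wrist picture shows the board's back corners at about (168,150) and (318,130), with the tin above it. I'll compute the centre from those corners.

```bash
python3 - <<'E'
from h import *
f,g=wf()
a=toz(g,(169,150),.033);b=toz(g,(317,131),.033);print(a,b,np.linalg.norm(a-b))
u=(b-a)/np.linalg.norm(b-a); n=np.array([u[1],-u[0],0]); 
n=n if n[0]<0 else -n
print((a+b)/2+n*.055)
c=np.array([.491,-.182]);
E
```

```text
[ 0.53658486 -0.12176159  0.033     ] [ 0.55012717 -0.22784411  0.033     ] 0.106943416347214
[ 0.48879877 -0.18176754  0.033     ]
```

Request:
move_arm([
  [0.001, 0.004, -0.002],
  [0, 0.003, 0],
  [0, 0.002, 0],
  [0, 0, 0],
  [0, 0, 0],
], jaw=[1, 1, 1, 1, 1], roll=[0, 0, 0, 0, 0])

```text
t: 8.38
eef_pos: [0.4896, -0.1822, 0.0826]
ee_rot: [-1.571, -0.0, -1.571]
force: [0.1, -0.1, -5.4]
width: 0.0602
```

Request:
move_arm([
  [0, 0.001, 0],
  [0, 0.001, 0],
  [0, 0, 0],
  [0, 0, 0],
], jaw=[1, 1, 1, 1], roll=[0, 0, 0, 0])

```text
t: 8.88
eef_pos: [0.4897, -0.1822, 0.0811]
ee_rot: [-1.57, -0.0, -1.57]
force: [-2.6, 3.2, 3.7]
width: 0.0603
```

Request:
move_arm([
  [0, 0, 0],
  [0, 0, 0],
  [0, 0, 0],
  [0, 0, 0],
  [0, 0, 0],
], jaw=[0.25, 0.2, 0.1, 0, 0], roll=[0, 0, 0, 0, 0])

```text
t: 9.5
eef_pos: [0.4895, -0.1822, 0.0805]
ee_rot: [-1.571, -0.0, -1.571]
force: [-0.2, 0.2, -0.5]
width: 0.0869
```

Request:
move_arm([
  [0, -0.02, 0],
  [0, -0.04, 0],
  [0, -0.05, 0],
  [0, -0.05, 0],
  [0, -0.03, -0.02],
], jaw=[0, 0, 0, 0, 0], roll=[0, 0, 0, 0, 0])

```text
t: 10.12
eef_pos: [0.4706, -0.1823, 0.2731]
ee_rot: [-1.568, -0.001, -1.57]
force: [0.9, -0.2, -0.6]
width: 0.0875
```

Request:
move_arm([
  [-0.05, 0, -0.02],
  [-0.05, 0, -0.02],
  [-0.05, 0, 0],
  [0, 0, 0],
  [0, 0, 0],
], jaw=[0, 0, 0, 0, 0], roll=[0, 0, 0, 0, 0])

```text
t: 10.75
eef_pos: [0.4294, -0.0321, 0.2706]
ee_rot: [-1.571, -0.0, -1.569]
force: [-0.3, -0.8, -0.1]
width: 0.0879
```

```bash
python3 - <<'E'
from h import *
to([.491,-.182,.082])
f=arm.grab_frame('scene'); f3=arm.grab_frame('top')
for a in(f,f3): 
  for th in('tin_a','press','bottle'): print(th,[(d['p'],d['position']) for d in arm.landmark_of(a,th)])
im=f['pixels'].copy(); cv2.imwrite('pics/s6.png',im)
im=f3['pixels'].copy(); circ(im,f3,[.489,-.182,.118],.03); circ(im,f3,[.553,.2415,.085],.03);cv2.imwrite('pics/t6.png',cv2.resize(im,None,fx=1.5,fy=1.5))
E
```

```text
t 10.75 pos [ 0.42940852 -0.03207578  0.27062872] tool delta [0.15   0.1886 0.0614] rot [-1.57066939e+00 -3.50587145e-06 -1.56937709e+00] F [-0.28621663 -0.77095744 -0.06772806] w 0.08787129909030413
tin_a [(0.97, [0.5532, 0.2491, -0.0053]), (0.95, [0.4926, -0.1861, 0.0306])]
press [(0.96, [0.489, -0.1777, 0.0005])]
bottle [(0.85, [0.7125, 0.0466, 0.0009])]
tin_a [(0.9, [0.488, -0.1833, 0.0297]), (0.77, [0.5527, 0.2474, -0.0017])]
press [(0.82, [0.4901, -0.1776, 0.0005])]
bottle [(0.85, [0.7127, 0.047, -0.0038])]
```

View pics/s6.png

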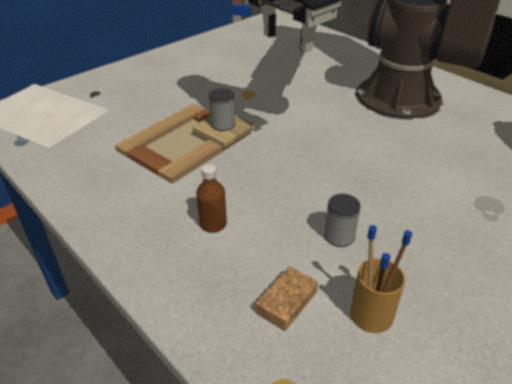

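View pics/t6.png

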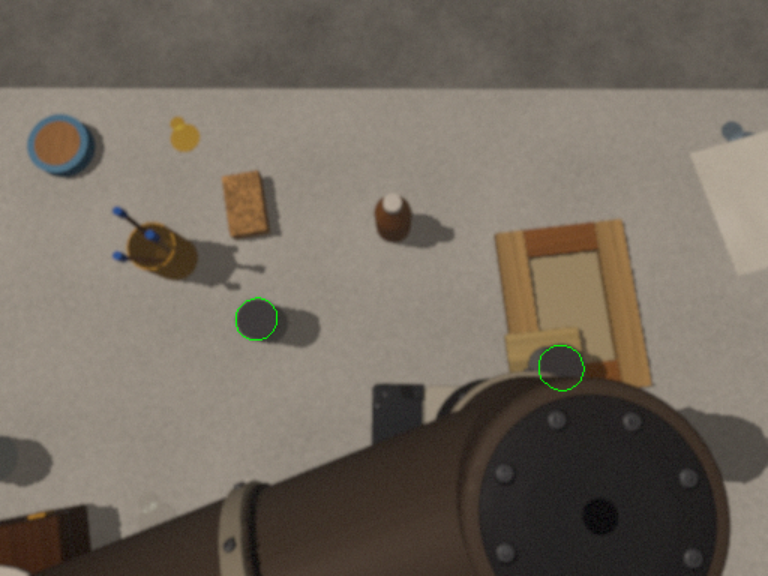

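The heavy tin stands upright on the board: scene (222,108), and the lid in the enlarged top picture at about (557,365). The light tin at (342,220) and the bottle at (211,200) have not moved since the start. Handing in.

```bash
python3 - <<'E'
from station import arm
print(arm.job_done())
E
```

```text
the job is handed in; nothing more can be done
None
```

I lifted the near tin (the one at y ≈ 0.095). It read about 5.9 N, roughly 0.6 kg, so it is the heavy one. I stood it on the pressing board, let go, backed the arm off and handed the job in at about 11 s of the 53 s allowed.

**Heavy tin:** the final pictures show it upright on the board. The networks put it at about (0.490, -0.185), underside z ≈ 0.03. My estimates of the board's centre ranged from (0.489, -0.178) to (0.491, -0.187), so it is at most about 9 mm off centre, against 25 mm allowed.

**Light tin and bottle:** I never touched either one, and both stand where they started.

**Small disagreements:**
- The network placed the light tin about 6 mm further in y than my own measurement of its lid, both at the start and at the end. That looks like a detector bias, not movement.
- In the last top view the arm partly hid the board. That check of the heavy tin therefore rests mainly on the scene camera and on where the gripper let go, at (0.4895, -0.182).

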